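Pin the piercing jig shut and hold it pressed

TASK

Get the hinged piercing jig ready for the awl: swing its open cover down onto the bed, then take the headed steel pin out of its wooden stand and put it upright through the hole in the cover into the bore of the bed. Press down on the pin's head until its collar has pushed the springy cover fully shut, and finish like that: do not let go, keep the pin pressed down. Leave the needle tin, the beeswax and the thread reel where they are.

Things in the scene. Friction and masses are not known exactly. Their poses are not given: they have to be found in the camera images.
- jig: Piercing jig, fixed to the bench: a wooden bed 150 (x) x 160 (y) x 36 mm high with a sheaf of paper 5 mm thick on it. Origin: centre of the bed's underside, z up; its +x points from the free edge to the hinged edge, the hinge runs along its y.
- jig_bore (a point): Mouth of the bed's vertical round bore, in the top of a steel bush 40 mm above the bench, 45 mm from the bed's middle towards the free edge (110 mm from the hinge axis). The bore is 12.5 mm wide and goes right through the bed.
- hinge_axis (a point): Middle of the hinge axis, 41 mm above the bench, along the jig's y, 65 mm from the bed's middle.
- cover (a joint): Swing of the jig's 0.3 kg aluminium cover (rad): 0 = down on the bed, 1.8 = open stop, leaning back past upright, away from the free edge. Starts open. The cover's angle above level is this plus spring_leaf. Stiffish damped hinge: near upright the cover stays where it is left; below about 0.8 it sinks shut by its own weight in about a second.
- spring_leaf (a joint): Sprung hinge leaf that carries the cover (rad): 0.06 = relaxed, 0 = pressed fully shut. With only the cover's weight on it, it stays at 0.06, so that the lowered cover stands ajar, 6.6 mm up at its hole; pressing it fully shut takes about 7 N straight down at the cover's hole, then it springs back if released.
- cover_hole (a point): The cover is a plate 150 mm wide, 12 mm thick, from 12 to 134 mm from the hinge axis; shut, its underside is level with the axis. This point: centre of the cover's 14 mm through hole, on its upper (outer) face, 110 mm from the hinge axis; above the bed's bore when the cover is down. Fully shut it is 53 mm above the bench.
- tab_end (a point): Middle of the end face of the cover's tab (50 mm wide, 12 mm thick, sticking out of the middle of the cover's free edge), 150 mm from the hinge axis; the highest part of the open cover.
- pin: Loose headed steel pin, 76 mm long, about 0.08 kg, upright in its stand at the start. Origin: centre of its foot, z along it towards the head. Shank 10 mm wide with a tapered foot, collar 24 mm wide from 42 to 46 mm above the foot, round knob 16 mm wide from 46 to 76 mm. Pressed home, its foot is 11 mm above the bench and the collar lies on the cover.
- stand: Fixed wooden block 60 x 60 x 45 mm with a 14 mm through hole in its middle, in which the pin waits with its collar on the block's top (foot 3 mm above the bench). Origin: centre of its underside.
- needle_tin: Round flat grey tin, 46 mm wide, 21 mm high; leave it alone. Origin: centre of its underside.
- beeswax: Cake of beeswax, 31 x 45 x 19 mm; leave it alone. Origin: centre of its underside.
- thread_reel: Wooden reel of brown thread standing up, 36 mm wide, 45 mm high; leave it alone. Origin: centre of its underside.
Not all that is in view belongs to the job. Leave any pink or red look-alike of the pin alone.

How it is judged:
On the way, in this order (a step that is already met when the one before it is completed fails the run):
1. the cover lies down on its sprung hinge, the pin not yet in the jig (value of joint cover below 0.04 rad and horizontal distance between pin and jig_bore above 0.04 m), for 0.2 s.
2. the pin stands upright through the cover's hole, its foot in the bed's bore (value of joint cover below 0.04 rad and z of pin in the frame of jig below 0.028 m and horizontal distance between pin and jig_bore below 0.005 m and angle between pin's own z axis and vertical below 0.15 rad), for 0.1 s.
At the end, for the whole second after the job is handed in: The cover is down and its spring leaf is pressed to within 0.015 rad of shut; the pin stands in the bore within 5 mm of its axis and 0.1 rad of upright, its foot at most 15 mm above the bench; the robot still presses on the pin (over 3 N), which bears on the jig with over 4 N, and the pin is still (value of joint cover below 0.04 rad and z of pin in the frame of jig below 0.015 m and horizontal distance between pin and jig_bore below 0.005 m and angle between pin's own z axis and vertical below 0.1 rad and value of joint spring_leaf below 0.015 rad and contact force between pin and jig above 4 N and contact force between any of the fingers, the arm and pin above 3 N and linear speed of pin below 0.02 m/s); the arm keeps its last pose, push and grip.
It fails at once if the needle tin is moved by more than 25 mm (distance of needle_tin from where it was at the start of the episode above 0.025 m).
It fails at once if the beeswax is moved by more than 25 mm (distance of beeswax from where it was at the start of the episode above 0.025 m).
It fails at once if the thread reel is moved by more than 25 mm (distance of thread_reel from where it was at the start of the episode above 0.025 m).
It also fails if it takes over 48 s, if anything falls off the work surface, if the arm or the gripper's body presses on something with over 40 N, if the wrist force passes 120 N, or if a joint passes its speed limit or range.

ROBOT

A 6-joint arm with a two-finger parallel gripper is mounted at the origin on a cart in front of the work surface, level with it; the furniture and walls round the work are solid. World frame = base frame: x ahead of the robot, y to its left, z up, the work surface at z = 0. Lengths are in m, angles in rad, forces in N, time in s.
With the tool pointing down it reaches from about 0.35 to 0.975 m from the base axis. Payload 4.9 kg.
Tool frame: the origin (TCP) lies on the front face of the gripper's body, between the roots of the fingers; the fingertips stand ctrl.tip_extent ahead of it and the grasp point (between the pads) lies 54 mm ahead of it (ctrl.tip_extent is the distance from the TCP to the fingertips, in m); z points along the fingers, y is the line along which they close (so a half turn about z gives the same grasp; the last joint's range is limited). The gripper opens to 85 mm and grips with 20 to 120 N. Pads are 22 mm wide; open, the fingers measure 114 mm over their backs; the gripper's body (76 mm by 85 mm) begins 54 mm behind the grasp point. The pads swing forward as they close: fully open they stand 13 mm farther back than shut.
Start: joints at [1.006, 0.053, 1.613, -0, 1.476, -0.119], TCP at [0.269, 0.564, 0.304] pointing down, gripper open.
Joint ranges: [-3.01, 3.01], [-1.01, 2.22], [0.06, 2.58], [-1.02, 4.17], [0.09, 2.62], [-3.14, 3.14]. Speed limits (rad/s): [2.57, 2.57, 3.14, 3.14, 3.14, 3.14].

INTERFACE

Orientations are given as a rotation vector (axis times angle).
In Python, from station import ctrl gives the robot as it stands.
- The arm moves only by the tool apply_moves, never from a script. Its argument "rows" is one flat list of numbers, 6 for each row, row after row: the shift along the tool's x, y, z normalised to -1 to 1, where 1 is 0.6 m, then the turn, a rotation vector about the tool's x, y, z normalised to -1 to 1, where 1 is 90 degrees. A call has 1 to 20 rows; each row is the pose to reach, as a shift and turn from the pose commanded when the call began, along the tool's axes at that moment; what a row does not reach only later rows make up. A row lasts 1/10 s, in which the tool goes at most 50 mm and 8.59 degrees, less where a joint would pass 70% of its speed; a pose out of reach is approached as far as the arm can. A call with a number of a shift or a turn outside -1 to 1 is refused whole. A call with a gripper value outside its range is refused whole. "grip" is the opening, from 0 (shut) to 1 (fully open), set as the call begins (left out, the last holds). The fingers move at their own pace and stop on an object; "grip_force" is the grip in N (left out, the last holds). Time passes only in rows, so rows that repeat a pose let the fingers close. It gives the time, the measured TCP pose, the force, the opening and the grip force at its end, in the units of the state.
- ctrl.get_obs(): the state, without advancing time (a new reading comes with each control period).
- ctrl.get_image(name): name is "scene" or "top"; returns (picture, depth): 384x512x3 uint8, blue, green, red; 384x512 float32, m along the optical axis (not along the pixel's ray), 0 where there is no reading.
- ctrl.camera_model(name): a dict with "mtx" (3x3 intrinsics, pixels), "R" (3x3) and "t" (3): a world point X has camera coordinates R X + t. Camera axes: x right, y down, z forward; pixel columns grow to the right and rows downward; lengths in m; the calibration is good to about 2 mm. A picture is of the moment at which its call begins. camera_model takes no time and is no camera call.
- ctrl.finish_job(): hands the job in; it is judged then, once.
The state is a dict: "t": time; "q": joint angles; "dq": joint speeds; "effort": joint torques, N m; "tool_pos": TCP position; "tool_rot": TCP orientation; "contact_force": force on the tool from outside, world axes, zero at the start; "wrist_torque": the same for the moment, N m; "opening": finger opening in m; "grip_force": force on a finger pad.
Only numpy, scipy, OpenCV 4.12 (cv2) and the standard library are available. Lean on these libraries where they do the work, as an engineer would, in place of code of your own. Each camera call takes 0.05 s, during which the arm holds its last target. There are 200 camera calls.

## Working session

There is one attempt and no reset: what is moved stays moved. The work goes in short steps, Python scripts to look and compute and a tool call to move; the robot and the scene stay as the last step left them, time stands still between calls to the robot, and variables do not carry over. Pictures are saved under pics/ and viewed, at most 10 in all, crops included, and the job is handed in when it is done.

Besides the shell and the picture viewer there is one more tool, called after "Emit:" in YAML: its name, and indented under it one key for each argument. apply_moves: Moves the arm, as the interface text tells. Its arguments: {"type":"object","properties":{"rows":{"type":"array","items":{"type":"number"}},"grip":{"type":"number"},"grip_force":{"type":"number"}},"required":["rows"]}

```bash
ls; mkdir -p pics; cat > h.py <<'E'
import numpy as np, cv2
from scipy.spatial.transform import Rotation as R
from station import ctrl
def snap(n,f=None):
    im,d=ctrl.get_image(n); np.savez(f'pics/{f or n}.npz',im=im,d=d); return im,d
def load(f):
    z=np.load(f'pics/{f}.npz'); return z['im'],z['d']
def pt(n,d,u,v,z=None):
    m=ctrl.camera_model(n); ray=np.linalg.inv(m['mtx'])@[u,v,1]
    Rm,t=np.array(m['R']),np.array(m['t']).ravel()
    if z is not None:
        r=Rm.T@ray; c=-Rm.T@t; return c+r*(z-c[2])/r[2]
    return Rm.T@(ray*d[int(round(v)),int(round(u))]-t)
def cloud(n,d):
    m=ctrl.camera_model(n); v,u=np.mgrid[:384,:512]
    ray=np.stack([u,v,np.ones_like(u)],-1)@np.linalg.inv(m['mtx']).T
    return (ray*d[...,None]-np.array(m['t']).ravel())@np.array(m['R'])
E
python3 - <<'E'
from h import *
a,_=snap('scene');b,_=snap('top')
cv2.imwrite('pics/s0.png',cv2.resize(a,(800,600)));cv2.imwrite('pics/t0.png',cv2.resize(b,(800,600)))
o=ctrl.get_obs();print(o, ctrl.tip_extent)
E
```

```text
pics
{'t': 0.1, 'q': array([ 1.00599485e+00,  5.32853021e-02,  1.61413835e+00,  1.42503494e-05,
        1.47603117e+00, -1.18995028e-01]), 'dq': array([ 0.00041513, -0.00055533, -0.00472075,  0.0002695 , -0.00034316,
        0.00120277]), 'effort': array([ 6.04145316e-05, -3.94904029e+01, -3.71363676e+01, -1.39374406e-04,
        3.92893940e-03,  2.43982311e-05]), 'tool_pos': array([0.26925364, 0.5635519 , 0.30280024]), 'tool_rot': array([-6.94347448e-01, -3.06324535e+00,  2.74775542e-03]), 'contact_force': array([ 0.06804424, -0.17875284,  0.27754317]), 'wrist_torque': array([-0.06193451, -0.02092786, -0.04918178]), 'grip_force': 0.0, 'opening': 0.08566225258803349} 0.0726
```

View pics/s0.png

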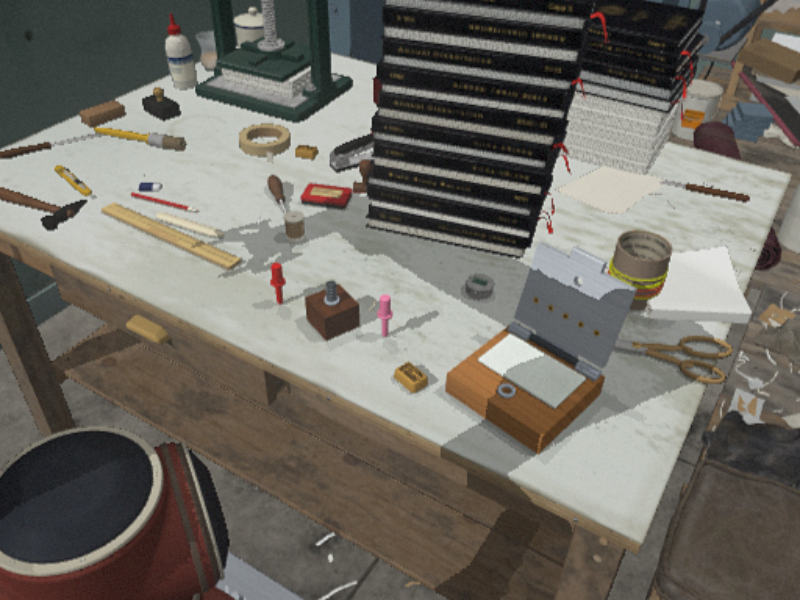

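View pics/t0.png

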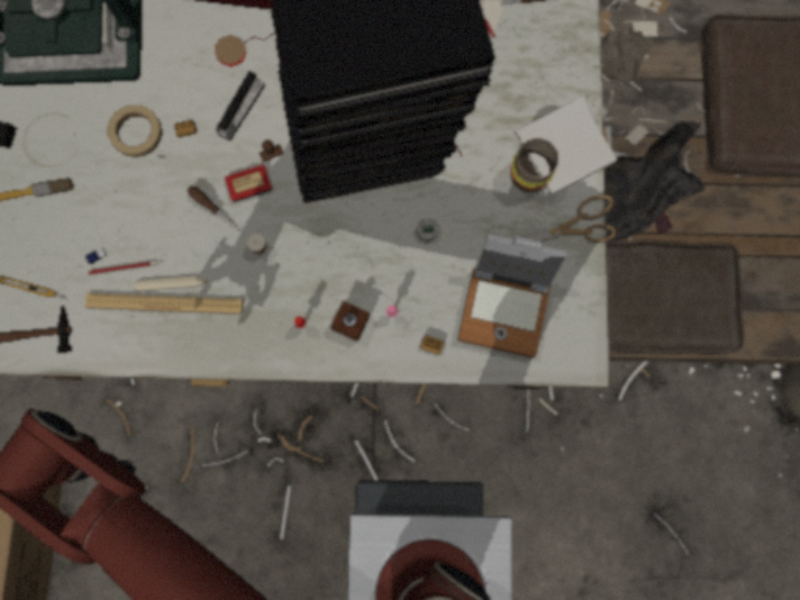

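The scene shows three pin-shaped things: red at (278,283), pink at (385,315), and the grey steel one in the dark wooden block at (331,297). The last fits, being steel and in the stand. The jig is at (525,390) with its cover open. The tin is at (478,286), the wax at (411,377) and the reel at (294,222). I'll measure these and take a confirming crop.

```bash
python3 - <<'E'
from h import *
a,da=load('scene');b,db=load('top');s=.64
def p(n,d,l,u,v,z=None): print(n,l,np.round(pt(n,d,u*s,v*s,z),4))
p('scene',da,'pinhead',331,288);p('top',db,'pinhead',349,319)
p('top',db,'pinheadz',349.5,319.5,.079)
p('scene',da,'bush',507,390);p('top',db,'bush',501,333);p('top',db,'bushz',501,333,.04)
p('scene',da,'tab',591,258);p('top',db,'tab',514,240)
for l,u,v in [('pink',392,311),('red',300,322),('wax',432,344),('tin',428,230),('reel',256,244),('can',535,165)]: p('top',db,l,u,v)
for l,u,v in [('bed LL',459,342),('bed LR',536,355),('bed UR',549,288),('bed UL',469,274)]: p('top',db,l,u,v,.036)
m=ctrl.camera_model('scene'); print(-np.array(m['R']).T@np.ravel(m['t']))
m=ctrl.camera_model('top'); print(-np.array(m['R']).T@np.ravel(m['t']))
c1=cv2.resize(a[160:300,170:420],(800,448),interpolation=3)
cv2.imwrite('pics/c1.png',c1)
c2=cv2.resize(b[130:250,180:380],(800,480),interpolation=3)
cv2.imwrite('pics/c2.png',c2)
E
```

```text
scene pinhead [0.5243 0.164  0.0739]
top pinhead [0.5297 0.1675 0.0751]
top pinheadz [0.5282 0.1663 0.079 ]
scene bush [ 0.5207 -0.1314  0.0284]
top bush [ 0.5142 -0.1372  0.0298]
top bushz [ 0.5129 -0.1358  0.04  ]
scene tab [ 0.6599 -0.17    0.1813]
top tab [ 0.6692 -0.1396  0.1861]
top pink [0.5477 0.0836 0.0731]
top red [0.5218 0.2634 0.0732]
top wax [0.4899 0.0013 0.0195]
top tin [0.7284 0.0128 0.0145]
top reel [0.6831 0.363  0.0441]
top can [ 0.8727 -0.2102  0.0224]
top bed LL [ 0.4934 -0.052   0.036 ]
top bed LR [ 0.4707 -0.2065  0.036 ]
top bed UR [ 0.6076 -0.2341  0.036 ]
top bed UL [ 0.6328 -0.0712  0.036 ]
[-0.15257106 -0.36087575  0.7516889 ]
[0.32848332 0.07785629 1.572197  ]
```

View pics/c1.png

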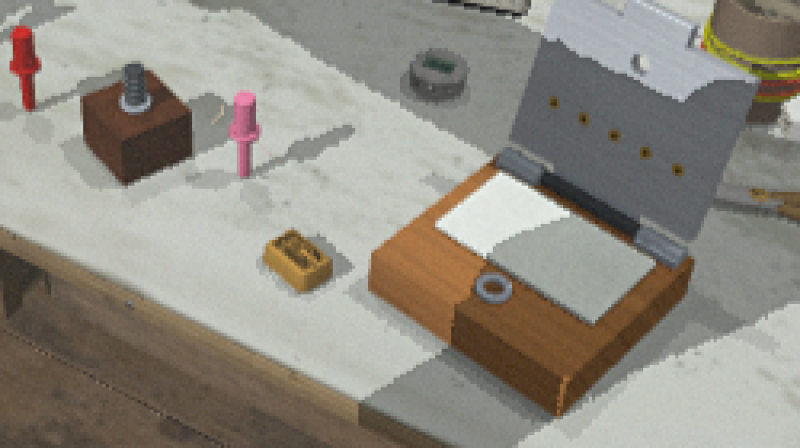

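View pics/c2.png

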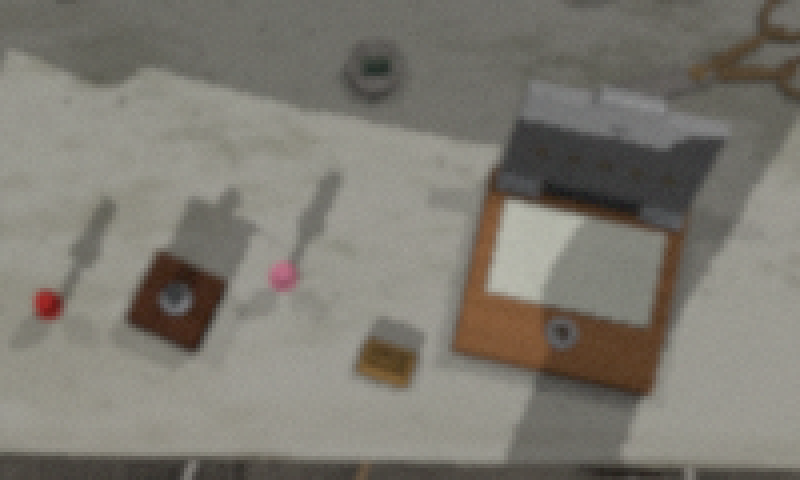

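The crops confirm it: the steel pin stands in the dark block, at (134,85) in the scene crop, with the red and pink ones beside it on the bare bench. The bush is at (493,288) and the cover hole at (640,63).

```bash
python3 - <<'E'
from h import *
a,da=load('scene');b,db=load('top')
S=lambda u,v:(170+u*.3125,160+v*.3125); T=lambda u,v:(180+u*.25,130+v*.25)
def f(l,s,t,z):
    print(l,*[np.round(x,4) for x in ([pt('scene',da,*S(*s),z)] if s else [])+([pt('top',db,*T(*t),z)] if t else [])])
f('bush',(493,288),(561,332),.04)
f('cornL',(371,252),(455,350),.036);f('cornB',(561,379),(650,392),.036);f('cornR',(694,262),(688,218),.036)
f('pincollar',(135,102),(175,297),.047)
f('pintop',(134,68),(176,293),.079)
f('standL',(82,101),None,.045);f('standfront',(122,130),None,.045);f('standR',(191,103),None,.045);f('standback',(149,66),None,.045)
for z in(.17,.18,.19):f('x',(0,0),(0,0),z) if 0 else None
# cover plane fit
P=cloud('scene',da); m=np.zeros((384,512),np.uint8)
poly=np.array([S(555,60),S(630,85),S(700,100),S(735,120),S(690,215),S(640,210),S(540,140)],int); cv2.fillPoly(m,[poly],1)
q=P[m>0]; c=np.median(q,0); n=np.linalg.svd(q-c)[2][2]; r=abs((q-c)@n); q=q[r<.01]; c=q.mean(0); n=np.linalg.svd(q-c)[2][2]; print('plane',c,n, abs((q-c)@n).mean())
print(db[int(130+80/4)-4:int(130+110/4),int(180+600/4):int(180+670/4):3])
for t in [(605,92),(662,98)]: print(pt('top',db,*T(*t)), )
for s in [(627,5),(698,35),(640,63),(690,75)]: print(pt('scene',da,*S(*s)))
# tall obstacles
Pt=cloud('top',db); k=(Pt[...,2]>.1)&(db>0)&(Pt[...,0]<.95)&(Pt[...,0]>.4)&(Pt[...,1]>-.35)&(Pt[...,1]<.3)
print(Pt[k&(Pt[...,1]<-.03)][:,:].min(0),Pt[k&(Pt[...,1]<-.03)].max(0));kk=k&(Pt[...,2]>.25);print(Pt[kk].min(0),Pt[kk].max(0))
E
```

```text
bush [ 0.5084 -0.1348  0.04  ] [ 0.5133 -0.1345  0.04  ]
cornL [ 0.4974 -0.0501  0.036 ] [ 0.4977 -0.0519  0.036 ]
cornB [ 0.4651 -0.2022  0.036 ] [ 0.4681 -0.2048  0.036 ]
cornR [ 0.6079 -0.237   0.036 ] [ 0.6071 -0.2361  0.036 ]
pincollar [0.5284 0.1672 0.047 ] [0.5332 0.168  0.047 ]
pintop [0.5285 0.1667 0.079 ] [0.532  0.1654 0.079 ]
standL [0.5098 0.202  0.045 ]
standfront [0.4993 0.1577 0.045 ]
standR [0.5522 0.1335 0.045 ]
standback [0.5713 0.1853 0.045 ]
plane [ 0.63512276 -0.16716214  0.09831008] [ 0.94778389 -0.19601386 -0.25156364] 0.0012576351906279835
[[1.6164743 1.614077  1.6115583 1.6159365 1.6236876 1.6260036]
 [1.6219225 1.6201499 1.6238004 1.6218253 1.6209676 1.6242877]
 [1.6124918 1.6164424 1.6185405 1.6102282 1.6135118 1.612973 ]
 [1.6204278 1.6228778 1.6127056 1.6125    1.615682  1.6109722]
 [1.6190997 1.6118386 1.6140059 1.6180233 1.6084595 1.6134045]
 [1.4296705 1.6142098 1.6156095 1.6078198 1.610413  1.6091657]
 [1.4349078 1.4261401 1.4336566 1.6031499 1.6107378 1.6092901]
 [1.4261026 1.4263844 1.4296088 1.4240144 1.6060494 0.       ]
 [1.4314775 1.4296759 1.4226942 1.4221947 1.4282811 1.4283674]
 [1.4316177 1.4274133 1.4208448 1.421279  1.4271075 1.4277093]
 [1.4413708 1.429687  1.4270859 1.4227732 1.4186599 1.4224437]]
[ 0.67006797 -0.14559933  0.19023985]
[ 0.71376557 -0.22368843 -0.00248058]
[ 0.66327361 -0.14208057  0.17732568]
[ 9.06948690e-01 -1.41464275e-01  3.31161067e-04]
[ 0.85049193 -0.11246141 -0.00547567]
[ 0.64459906 -0.19697188  0.15445489]
[ 0.62434503 -0.23867177  0.10004956] [ 0.94472712 -0.03006828  0.53929022]
[ 0.7743828  -0.06413601  0.25005448] [0.94995577 0.29143435 0.5412849 ]
```

```bash
cat >> h.py <<'E'
YAW=np.deg2rad(-12); ex=np.array([np.cos(YAW),np.sin(YAW),0]); ey=np.array([-ex[1],ex[0],0])
def RT(yaw): # down tool, tool x along yaw dir
    x=np.array([np.cos(yaw),np.sin(yaw),0]); z=np.array([0,0,-1.]); return R.from_matrix(np.c_[x,np.cross(z,x),z])
def norm(pos,rot=None,p0=None,r0=None):
    o=ctrl.get_obs(); p0=o['tool_pos'] if p0 is None else p0; r0=R.from_rotvec(o['tool_rot'] if r0 is None else r0)
    rot=rot or r0
    return np.round(np.r_[r0.inv().apply(np.array(pos)-p0)/.6,(r0.inv()*rot).as_rotvec()/(np.pi/2)],4)
E
python3 - <<'E'
from h import *
o=ctrl.get_obs();r=R.from_rotvec(o['tool_rot']);print(r.as_matrix().round(3))
h=np.array([.6176,-.1576,0])
for y in(YAW,YAW+np.pi):
  for d,z in((.085,.33),(.085,.213)): print(norm(h+d*ex+[0,0,z],RT(y)))
E
```

```text
[[-0.902  0.431 -0.001]
 [ 0.431  0.902 -0.002]
 [ 0.    -0.002 -1.   ]]
[-1.1798e+00 -8.0100e-01 -4.4100e-02 -4.0000e-04  1.7000e-03  1.8495e+00]
[-1.1798e+00 -8.0070e-01  1.5090e-01 -4.0000e-04  1.7000e-03  1.8495e+00]
[-1.1798e+00 -8.0100e-01 -4.4100e-02 -1.2000e-03 -3.0000e-04 -1.5050e-01]
[-1.1798e+00 -8.0070e-01  1.5090e-01 -1.2000e-03 -3.0000e-04 -1.5050e-01]
```

Emit:
apply_moves:
  rows: [-0.3,-0.2,-0.044,0,0,-0.15,-0.6,-0.4,-0.044,0,0,-0.15,-0.6,-0.4,-0.044,0,0,-0.15,-0.6,-0.4,-0.044,0,0,-0.15,-0.6,-0.4,-0.044,0,0,-0.15,-0.6,-0.4,-0.044,0,0,-0.15,-0.6,-0.4,-0.044,0,0,-0.15,-0.6,-0.4,-0.044,0,0,-0.15,-0.6,-0.4,-0.044,0,0,-0.15,-0.6,-0.4,-0.044,0,0,-0.15,-0.6,-0.4,-0.044,0,0,-0.15,-0.6,-0.4,-0.044,0,0,-0.15]
  grip: 0
  grip_force: 30

```text
t: 1.3
tool_pos: [0.4902, 0.1929, 0.3298]
tool_rot: [-0.328, -3.123, -0.0]
contact_force: [0.1, 0.4, -0.1]
opening: 0.0001
grip_force: 0.0
```

```bash
python3 - <<'E'
from h import *
print(ctrl.tip_extent)
h=np.array([.6176,-.1576,0])
for d,z in((.085,.33),(.085,.213)): print(norm(h+d*ex+[0,0,z],RT(YAW+np.pi)))
E
```

```text
0.0726
[-4.706e-01 -5.274e-01 -7.000e-04  0.000e+00 -6.000e-04  2.000e-04]
[-4.708e-01 -5.274e-01  1.943e-01  0.000e+00 -6.000e-04  2.000e-04]
```

Emit:
apply_moves:
  rows: [-0.47,-0.527,0,0,0,0,-0.47,-0.527,0,0,0,0,-0.47,-0.527,0,0,0,0,-0.47,-0.527,0,0,0,0,-0.47,-0.527,0,0,0,0,-0.47,-0.527,0,0,0,0,-0.47,-0.527,0,0,0,0,-0.47,-0.527,0,0,0,0,-0.47,-0.527,0,0,0,0,-0.47,-0.527,0,0,0,0,-0.47,-0.527,0.06,0,0,0,-0.47,-0.527,0.12,0,0,0,-0.47,-0.527,0.16,0,0,0,-0.47,-0.527,0.19,0,0,0,-0.47,-0.527,0.19,0,0,0]

```text
t: 2.8
tool_pos: [0.6992, -0.1735, 0.2124]
tool_rot: [-0.326, -3.118, -0.003]
contact_force: [0.5, 0.9, -0.8]
opening: -0.0001
grip_force: 0.0
```

```bash
python3 - <<'E'
from h import *
a,_=snap('scene','s1')
cv2.imwrite('pics/s1.png',cv2.resize(a[100:300,250:500],(750,600)))
E
```

```text
(no output)
```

View pics/s1.png

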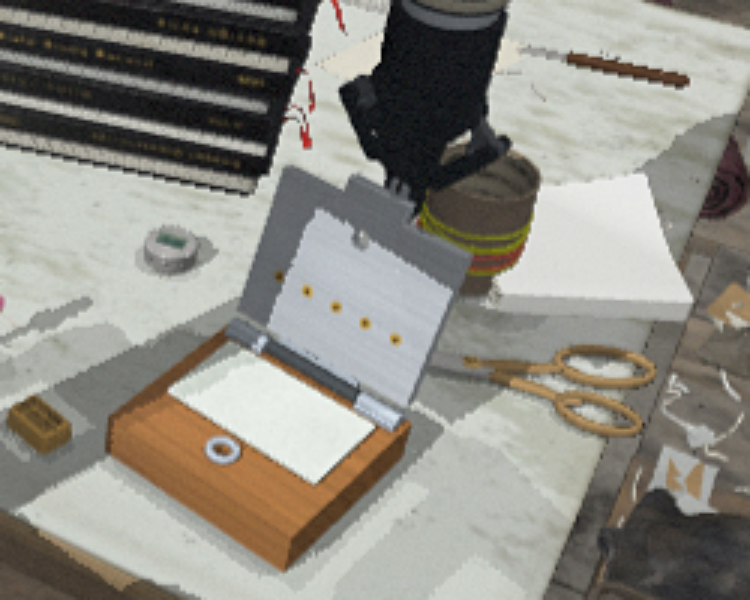

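The shut fingers stand behind the tab, at about (410,195) in the crop. Next I push the cover over.

Emit:
apply_moves:
  rows: [0.02,0,0,0,0,0,0.04,0,0,0,0,0,0.055,0,0,0,0,0,0.07,0,0,0,0,0,0.085,0,0,0,0,0,0.1,0,0,0,0,0,0.115,0,0,0,0,0,0.13,0,0,0,0,0,0.145,0,0,0,0,0,0.16,0,0,0,0,0,0.175,0,0,0,0,0,0.19,0,0,0,0,0,0.205,0,0,0,0,0,0.22,0,0,0,0,0,0.235,0,0,0,0,0,0.25,0,0,0,0,0,0.265,0,0,0,0,0,0.28,0,0,0,0,0,0.295,0,0,0,0,0,0.31,0,0,0,0,0]

```text
t: 4.85
tool_pos: [0.518, -0.1369, 0.2163]
tool_rot: [-0.329, -3.124, -0.0]
contact_force: [-0.2, -0.4, -0.1]
opening: 0.0002
grip_force: 0.0
```

Emit:
apply_moves:
  rows: [0.01,0,0.01,0,0,0,0.02,0,0.02,0,0,0,0.02,0,0.02,0,0,0,0.02,0,0,0,0,0,0,0,-0.1,0,0,0,0,0,-0.16,0,0,0,0,0,-0.16,0,0,0,0,0.05,-0.16,0,0,0,0,0.2,-0.16,0,0,0,0,0.2,-0.16,0,0,0,0,0.2,-0.16,0,0,0]

```text
t: 5.95
tool_pos: [0.5446, -0.0161, 0.3133]
tool_rot: [0.321, 3.124, 0.002]
contact_force: [-0.6, -0.8, 0.2]
opening: 0.0002
grip_force: 0.0
```

```bash
python3 - <<'E'
from h import *
a,_=snap('scene','s2')
cv2.imwrite('pics/s2.png',cv2.resize(a[100:300,200:450],(750,600)))
E
```

```text
(no output)
```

View pics/s2.png

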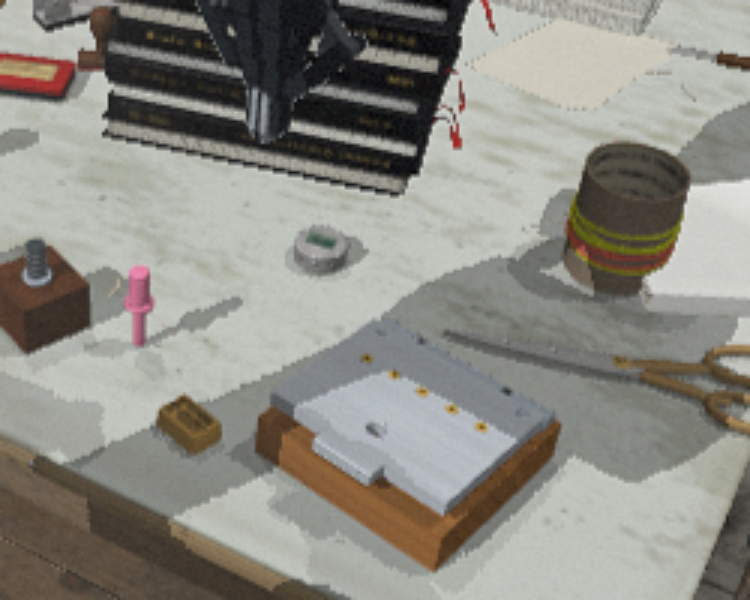

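The cover is down and ajar, with its hole at crop (376,429). The fingertips are at (263,135), and I can use their known position to check the camera bias.

```bash
python3 - <<'E'
from h import *
a,d=load('s2'); c=lambda u,v:(200+u/3,100+v/3)
o=ctrl.get_obs();print(o['tool_pos'])
print('tip',pt('scene',d,*c(263,138),.2407), pt('scene',d,*c(263,132)))
print('hole',pt('scene',d,*c(376,429),.0596))
m=ctrl.camera_model('scene')
X=np.array(m['R'])@(o['tool_pos']-[0,0,.0726])+np.ravel(m['t']);x=np.array(m['mtx'])@X;print('tip expected px crop',(x[:2]/x[2]-[200,100])*3)
b,db=snap('top','t2')
cv2.imwrite('pics/cc.png',np.hstack([cv2.resize(a[190:215,195:230],None,fx=10,fy=10,interpolation=3)[:, :350],cv2.resize(a[232:257,308:343],None,fx=10,fy=10,interpolation=3)]))
cv2.imwrite('pics/cc2.png',np.hstack([cv2.resize(b[190:220,205:240],None,fx=10,fy=10,interpolation=3),cv2.resize(b[195:225,303:338],None,fx=10,fy=10,interpolation=3)]))
A=cv2.imread('pics/cc.png');B=cv2.imread('pics/cc2.png');cv2.imwrite('pics/cc3.png',np.vstack([A,B]))
E
```

```text
[ 0.54429918 -0.01793937  0.31309854]
tip [ 0.53710136 -0.01756953  0.2407    ] [ 0.53383879 -0.01886347  0.24765416]
hole [ 0.50968015 -0.13467167  0.0596    ]
tip expected px crop [268.76849046 133.34504447]
```

View pics/cc3.png

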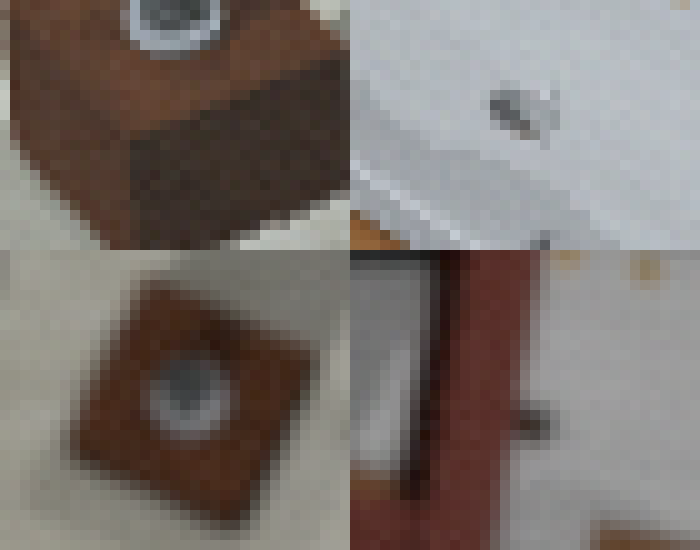

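```bash
python3 - <<'E'
from h import *
for z in(.2,.126): print(norm([.531,.1675,z],RT(YAW+np.pi)))
E
```

```text
[ 0.0859  0.2999  0.188  -0.0003  0.0006  0.0008]
[ 8.600e-02  2.999e-01  3.114e-01 -3.000e-04  6.000e-04  8.000e-04]
```

Emit:
apply_moves:
  rows: [0.086,0.3,0.1,0,0,0,0.086,0.3,0.1,0,0,0,0.086,0.3,0.1,0,0,0,0.086,0.3,0.15,0,0,0,0.086,0.3,0.19,0,0,0,0.086,0.3,0.22,0,0,0,0.086,0.3,0.25,0,0,0,0.086,0.3,0.28,0,0,0,0.086,0.3,0.3,0,0,0,0.086,0.3,0.311,0,0,0,0.086,0.3,0.311,0,0,0,0.086,0.3,0.311,0,0,0]
  grip: 0.5

```text
t: 7.25
tool_pos: [0.5315, 0.1668, 0.1265]
tool_rot: [0.33, 3.123, 0.0]
contact_force: [-0.1, 0.4, 0.5]
opening: 0.0426
grip_force: 0.0
```

Emit:
apply_moves:
  rows: [0,0,0,0,0,0,0,0,0,0,0,0,0,0,0,0,0,0,0,0,0,0,0,0,0,0,0,0,0,0,0,0,0,0,0,0,0,0,0,0,0,0,0,0,0,0,0,0]
  grip: 0
  grip_force: 60

```text
t: 8.05
tool_pos: [0.5317, 0.1677, 0.127]
tool_rot: [0.329, 3.122, 0.003]
contact_force: [0.8, 3.9, 5.8]
opening: 0.0146
grip_force: 58.7
```

Emit:
apply_moves:
  rows: [0,0,-0.03,0,0,0,0,0,-0.07,0,0,0,0,0,-0.12,0,0,0,0,0,-0.17,0,0,0,0,0,-0.2,0,0,0,0,0,-0.2,0,0,0,0,0,-0.2,0,0,0]

```text
t: 8.75
tool_pos: [0.5303, 0.1666, 0.2445]
tool_rot: [-0.33, -3.123, 0.002]
contact_force: [-0.1, -1.0, -2.7]
opening: 0.0139
grip_force: 59.5
```

```bash
python3 - <<'E'
from h import *
for z in(.247,.2): print(norm([.512,-.1345,z],RT(YAW+np.pi)))
E
```

```text
[-0.0749 -0.4972 -0.0036 -0.0009 -0.0009 -0.0005]
[-0.075  -0.4971  0.0747 -0.0009 -0.0009 -0.0005]
```

Emit:
apply_moves:
  rows: [-0.02,-0.1,0,0,0,0,-0.05,-0.3,0,0,0,0,-0.075,-0.497,0,0,0,0,-0.075,-0.497,0,0,0,0,-0.075,-0.497,0,0,0,0,-0.075,-0.497,0,0,0,0,-0.075,-0.497,0.03,0,0,0,-0.075,-0.497,0.06,0,0,0,-0.075,-0.497,0.066,0,0,0,-0.075,-0.497,0.066,0,0,0,-0.075,-0.497,0.066,0,0,0]

```text
t: 9.85
tool_pos: [0.5126, -0.1336, 0.2059]
tool_rot: [-0.328, -3.124, -0.0]
contact_force: [1.0, 0.1, -1.3]
opening: 0.0138
grip_force: 59.6
```

```bash
python3 - <<'E'
from h import *
a,d=snap('scene','s3'); b,db=snap('top','t3')
print(ctrl.get_obs()['tool_pos'])
A=cv2.resize(a[195:270,285:365],None,fx=7.5,fy=7.5,interpolation=3)
cv2.imwrite('pics/s3.png',A)
E
```

```text
[ 0.51310897 -0.13375953  0.20691117]
```

View pics/s3.png

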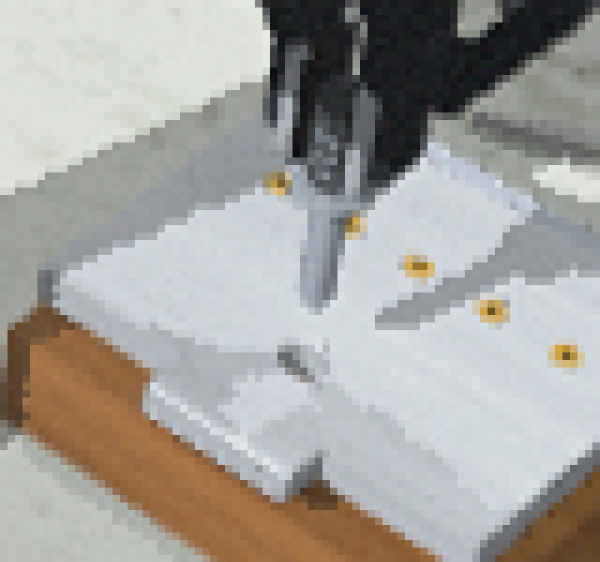

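```bash
python3 - <<'E'
from h import *
a,d=load('s3'); c=lambda u,v:(285-.5+.5/7.5+u/7.5,195-.5+v/7.5+.5/7.5)
o=ctrl.get_obs();zf=o['tool_pos'][2]-.124;print(o['tool_pos'],zf)
for v in(301,305): print('foot',pt('scene',d,*c(317,v),zf))
for u,v in((303,361),(277,355),(330,361)):print('hole',pt('scene',d,*c(u,v),.0596))
# pin axis direction in image: expected vertical line
m=ctrl.camera_model('scene')
def pr(X): x=np.array(m['mtx'])@(np.array(m['R'])@X+np.ravel(m['t']));return (x[:2]/x[2]-[284.57,194.57])*7.5
f=pt('scene',d,*c(317,303),zf)
print([pr(f+[0,0,k]) for k in(0,.02,.042)], pr(o['tool_pos']-[0,0,.124]))
E
```

```text
[ 0.51310897 -0.13375953  0.20691117] 0.08291117439437745
foot [ 0.51046679 -0.13473009  0.08291117]
foot [ 0.50906304 -0.13538984  0.08291117]
hole [ 0.51005111 -0.13366152  0.0596    ]
hole [ 0.50821928 -0.1266224   0.0596    ]
hole [ 0.51412933 -0.13992952  0.0596    ]
[array([316.975, 302.975]), array([325.65910041, 249.46355478]), array([335.48330203, 188.92680344])] [317.88174205 293.85687074]
```

Pin foot is at crop (317,304) and the hole centre at (303,361), so they line up to about 1 mm. I'll lower the pin, watching the force.

Emit:
apply_moves:
  rows: [0,0.0015,0.01,0,0,0,0,0.0015,0.02,0,0,0,0,0.0015,0.03,0,0,0,0,0.0015,0.038,0,0,0,0,0.0015,0.046,0,0,0,0,0.0015,0.052,0,0,0,0,0.0015,0.052,0,0,0]

```text
t: 10.65
tool_pos: [0.5124, -0.133, 0.174]
tool_rot: [-0.33, -3.123, -0.001]
contact_force: [-0.2, 0.4, -0.8]
opening: 0.0139
grip_force: 59.6
```

Emit:
apply_moves:
  rows: [0,0,0.006,0,0,0,0,0,0.012,0,0,0,0,0,0.018,0,0,0,0,0,0.024,0,0,0,0,0,0.03,0,0,0,0,0,0.03,0,0,0]

```text
t: 11.25
tool_pos: [0.5125, -0.133, 0.1561]
tool_rot: [-0.329, -3.123, -0.001]
contact_force: [0.4, 0.4, -1.2]
opening: 0.014
grip_force: 59.6
```

Emit:
apply_moves:
  rows: [0,0,0.006,0,0,0,0,0,0.012,0,0,0,0,0,0.018,0,0,0,0,0,0.02,0,0,0,0,0,0.02,0,0,0]

```text
t: 11.75
tool_pos: [0.5126, -0.133, 0.1445]
tool_rot: [-0.329, -3.124, -0.0]
contact_force: [-0.4, -0.2, -1.6]
opening: 0.0141
grip_force: 59.6
```

Emit:
apply_moves:
  rows: [0,0,0.004,0,0,0,0,0,0.008,0,0,0,0,0,0.011,0,0,0,0,0,0.013,0,0,0,0,0,0.013,0,0,0,0,0,0.013,0,0,0]

```text
t: 12.35
tool_pos: [0.5128, -0.1331, 0.1373]
tool_rot: [-0.329, -3.124, 0.0]
contact_force: [-2.2, 1.0, 2.5]
opening: 0.0138
grip_force: 60.0
```

Emit:
apply_moves:
  rows: [0,0,0.002,0,0,0,0,0,0.004,0,0,0,0,0,0.005,0,0,0,0,0,0.005,0,0,0,0,0,0.005,0,0,0]

```text
t: 12.85
tool_pos: [0.5128, -0.1331, 0.1344]
tool_rot: [-0.329, -3.124, 0.0]
contact_force: [-4.0, 0.7, 6.0]
opening: 0.0137
grip_force: 60.3
```

Emit:
apply_moves:
  rows: [0,0,0.001,0,0,0,0,0,0.002,0,0,0,0,0,0.0025,0,0,0,0,0,0.0025,0,0,0,0,0,0.0025,0,0,0]

```text
t: 13.35
tool_pos: [0.5127, -0.1332, 0.1331]
tool_rot: [-0.329, -3.123, 0.0]
contact_force: [-4.7, 0.3, 6.6]
opening: 0.0142
grip_force: 60.3
```

Emit:
apply_moves:
  rows: [0,0,0.001,0,0,0,0,0,0.002,0,0,0,0,0,0.003,0,0,0,0,0,0.003,0,0,0,0,0,0.003,0,0,0]

```text
t: 13.85
tool_pos: [0.5127, -0.1332, 0.1319]
tool_rot: [-0.329, -3.123, 0.0]
contact_force: [-6.8, 1.3, 10.8]
opening: 0.0139
grip_force: 60.8
```

Emit:
apply_moves:
  rows: [0.001,0,0.001,0,0,0,0.0015,0,0.002,0,0,0,0.002,0,0.003,0,0,0,0.002,0,0.003,0,0,0,0.002,0,0.003,0,0,0]

```text
t: 14.35
tool_pos: [0.5124, -0.1332, 0.1311]
tool_rot: [0.329, 3.123, -0.001]
contact_force: [-6.5, 1.5, 13.6]
opening: 0.0141
grip_force: 61.0
```

```bash
python3 - <<'E'
from h import *
a,d=snap('scene','s4')
o=ctrl.get_obs();print(o['tool_pos'],o['contact_force'],o['wrist_torque'])
cv2.imwrite('pics/s4.png',cv2.resize(a[190:270,280:400],None,fx=6.6,fy=6.6,interpolation=3))
E
```

```text
[ 0.51235261 -0.13319975  0.1311119 ] [-6.96750772  1.94919536 13.93967396] [ 0.29811931  1.04457822 -0.0229499 ]
```

View pics/s4.png

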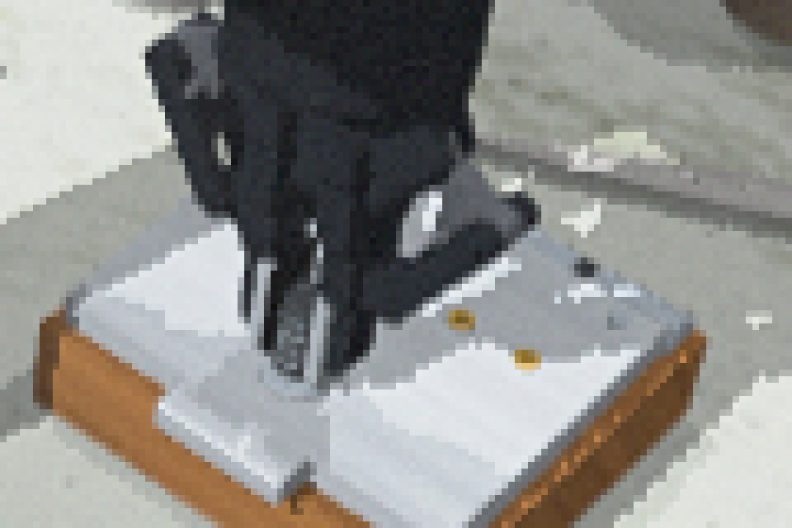

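The pin's collar (about (290,380)) lies on the cover. I'll check how far the cover has closed by comparing the depth slope before and now.

```bash
python3 - <<'E'
from h import *
bore=np.array([.511,-.134,0])
for f in('s2','s3','s4'):
    a,d=load(f);P=cloud('scene',d)-bore
    x,y,z=P@ex,P@ey,P[...,2]
    for lo,hi in((-.012,.085),):
        k=(d>0)&(x>-.02)&(x<.09)&(y<-.035)&(y>-.068)&(z>.03)&(z<.08)
        A=np.c_[x[k],y[k],np.ones(k.sum())]
        for _ in range(3):
            c=np.linalg.lstsq(A,z[k],rcond=None)[0]; r=abs(A@c-z[k]);
            keep=r<.004; A2=A[keep]; c=np.linalg.lstsq(A2,z[k][keep],rcond=None)[0]
    t=(d>0)&(x>-.038)&(x<-.01)&(abs(y)<.02)&(z>.04)&(z<.07)&(abs(y)>.0)
    s=(d>0)&(x>-.02)&(x<.0)&(y<-.035)&(y>-.068)&(z>.03)
    print(f,k.sum(),'slope',-c[0],'z@hole',c[2],'tab med z',np.median(z[s]),s.sum())
E
```

```text
s2 636 slope 0.041833546036147064 z@hole 0.0567392387896428 tab med z 0.057659054386163554 160
s3 630 slope 0.042373908712692185 z@hole 0.05735673973342603 tab med z 0.30264091846121105 1003
s4 641 slope -0.03606363842274357 z@hole 0.04749491908755943 tab med z 0.22178182701290336 846
```

```bash
python3 -c "
from h import *
o=ctrl.get_obs();print(o['dq'],o['contact_force']);print(ctrl.finish_job())"
```

```text
[-1.82164194e-04 -2.39730937e-04 -7.15515915e-05 -1.09507940e-03
  1.03578496e-05 -9.02545712e-04] [-6.96750772  1.94919536 13.93967396]
the job is handed in; nothing more can be done
None
```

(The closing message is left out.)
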